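# Sort two stray fittings, then call the parts lift with the key

## Task

On the storeroom bench, put the stray grey elbow into the yellow bin and the stray brass coupling into the blue bin, ready to go up on the parts lift. Then take the red-headed key from its wooden stand, push it fully home into the key cylinder on top of the grey control box, easing it past the sticky pins, and turn it clockwise (seen from above) a full quarter turn against its return spring. Finish while still gripping the key and holding it turned, with the sorted fittings still in their bins and the other things on the bench left where they are.

Things in the scene. Friction and masses are not known exactly. Their poses are not given: they have to be found in the camera images.
- elbow_leg (a point): loose grey plastic 90-degree pipe elbow, 60 g, lying flat: two round legs 32 mm thick. This point is on the axis of one leg, 16 mm over the table; the point's x runs along that leg to its open end 20 mm away; the corner of the axes is 32 mm the other way (-x), from where the second leg runs 52 mm along the point's +y. Pinch this leg across, along the point's y
- elbow: the same elbow; origin on its underside, 14 mm (-x) and 18 mm (+y) from the point above, same axes
- coupling_center (a point): loose brass pipe coupling, a smooth solid-looking cylinder standing upright, 32 mm across (a 35 mm band round the middle for looks only), 42 mm high, 120 g; this point is its centre, half-way up
- coupling: the same coupling; origin at the centre of its underside
- bin_yellow: yellow open-topped bin, fixed, 190 (x) x 150 (y) x 50 mm high, walls and floor 4 mm; origin under its centre; a sample elbow already lies in its +x half, so the -x half is free
- bin_blue: blue open-topped bin of the same size, fixed; a sample coupling stands in its +x half, the -x half is free
- key: loose key, 40 g, upright, tip down, in its wooden stand; z up from the tip (origin). Upwards: steel blade 25 mm long, 14 mm wide (x), 4 mm thick (y), tapering over the last 10 mm to about 9 x 2.4 mm; steel collar 15 mm across, 10 mm high; flat red head 30 mm wide (x), 10 mm thick (y), 36 mm high. 71 mm in all. Works either way round
- key_head (a point): centre of the key's red head, 53 mm above the tip, 28 mm above the shoulder (underside of the collar); pinch the head across its 10 mm thickness (the point's y), with a firm grip of 30 N or more
- key_tip (a point): tip of the key blade, same axes as the key
- key_stand: fixed wooden block 50 x 50 mm, 35 mm high, with a loose slot along its x that holds the blade; the collar rests on the block, the tip 10 mm above the table; lift the key 30 mm straight up to clear it. Origin under its centre
- lock: fixed grey control box 100 x 100 mm, 60 mm high, with a brass key cylinder facing straight up in the middle of its top inside a low steel ring (47 mm outside, 2 mm high); origin under its centre, z up
- keyway (a point): centre of the keyway mouth, on the box's top (z = 60 mm); axes of the fixed box: at rest the slot runs along this x. Slot 15.7 x 5.6 mm, straight down 28 mm; fully home, the key's collar rests on the cylinder's face, the tip 25 mm below this point. Two sticky sprung pins, 10 and 19 mm down, nip the blade from both sides: passing them takes a push of 5 to 20 N; rocking the key a few degrees about its length can help
- plug (a joint): turn of the key cylinder (rad): 0 at rest, grows as it turns clockwise seen from above, hard stop at 1.6 (a quarter turn). A return spring (0.02 N m at rest, 0.11 at the stop, plus 0.02 friction) turns it back when let go; the key has a few degrees of play in the slot, so turn it about 0.1 rad further than the cylinder should go
- tape: open roll of brown tape 80 mm across, 25 mm high; leave it where it is; origin at its underside
- carton_small: small cardboard carton 70 x 90 x 55 mm; leave it where it is; origin at its underside
- sealant: white jar with red cap, 44 mm across, 70 mm high; leave it where it is; origin at its underside
- driver: green-handled screwdriver 160 mm long lying flat; leave it where it is; origin at its underside
- mug: blue mug, 76 mm across, 85 mm high; leave it where it is; origin at its underside
- elbow_sample: the grey elbow already lying at the back (+x) end of the yellow bin (same shape as the loose one); it may be nudged but stays in its bin; origin at its underside
- coupling_sample: the brass coupling already standing at the back (+x) end of the blue bin (same shape as the loose one); it may be nudged but stays in its bin; origin at its underside
Mind the look-alikes: they are no part of the job. Leave any turquoise look-alike of the bin_yellow alone.

How it is judged:
By the outcome, as a careful person would: the job done as asked, in the order asked, and still so for the second after the job is handed in, while the arm keeps its last pose, push and grip.
It also fails if it takes over 72 s, if anything falls off the work surface, if the arm or the gripper's body presses on something with over 40 N, if the wrist force passes 120 N, or if a joint passes its speed limit or range.

## Robot

A 7-joint arm with a two-finger parallel gripper is mounted at the origin on the work surface. World frame = base frame: x ahead of the robot, y to its left, z up, the work surface at z = 0. Lengths are in mm, angles in rad, forces in N, time in s.
With the tool pointing down it reaches from about 425 to 950 mm from the base axis. Payload 4.7 kg.
Tool frame: the origin (TCP) lies midway between the tips of the shut fingers; the grasp point (between the pads) lies 19 mm behind it; z points along the fingers, y is the direction in which the jaws open and shut (so a half turn about z gives the same grasp; the last joint's range is limited). The gripper opens to 87 mm and grips with 3 to 60 N. Pads are 19 mm wide; open, the fingers measure 117 mm over their backs; the gripper's body (75 mm by 190 mm) begins 51 mm behind the grasp point.
Start: joints at [-1.329, 0.469, -0.049, 1.532, 0.024, 1.141, -0.082], TCP at [180.522, 650.431, 222.573] pointing down, gripper open.
Joint ranges: [-2.59, 2.59], [-0.33, 1.99], [-1.39, 1.29], [0.1, 2.45], [-1.04, 4.18], [0.21, 1.99], [-2.66, 2.66]. Speed limits (rad/s): [2.57, 2.57, 3.14, 3.14, 3.14, 3.14, 3.14].

## Interface

Orientations are given as a 3x3 rotation matrix whose columns are the frame's x, y, z axes.
In Python, from bench import ctrl gives the robot as it stands.
- The arm moves only by the tool step_arm, never from a script. Its argument "steps" is a list of rows, each a list of 3 entries, a list of its own where there are three numbers: the finger opening in m, from 0 to 0.087, then the shift along the world's x, y, z in m, then the turn about the world's z in rad. In form: [[fingers, [dx, dy, dz], roll], ...]. A call has exactly 8 rows; each row shifts and turns the commanded pose from where the row before left it; what a row does not reach is not made up. A row lasts 1/10 s, in which the tool goes at most 50 mm and 8.59 degrees, less where a joint would pass 70% of its speed; a pose out of reach is approached as far as the arm can. A call is refused whole if a number of a shift passes 0.05 or a number of a turn 0.15, either way. A call with a gripper value outside its range is refused whole. The fingers move at their own pace and stop on an object; "force" is the grip in N (left out, the last holds). Time passes only in rows, so rows that do not move let the fingers close, or fill a call up. It gives the time, the measured TCP pose, the force and the opening at its end, in the units of the state.
- ctrl.state(): the state, without advancing time (a new reading comes with each control period).
- ctrl.camera(name): name is "scene" or "side" or "wrist"; returns a dict with "color" (384x512x3 uint8, red, green, blue), "intrinsics" (3x3 intrinsics, pixels), "pose" (4x4, takes a point from camera to world coordinates). Camera axes: x right, y down, z forward; pixel columns grow to the right and rows downward; lengths in mm; the calibration is good to about 2 mm. A picture is of the moment at which its call begins. There is no depth.
- ctrl.finish_job(): hands the job in, once; it reports no verdict.
The state is a dict: "time": time; "joint_pos": joint angles; "qvel": joint speeds; "tau": joint torques, N m; "position": TCP position; "tcp_rot": TCP orientation; "ft_force": force on the tool from outside, world axes, zero at the start; "ft_torque": the same for the moment, N m; "width": opening from 0.0 (shut) to 1.0 (fully open).
Only numpy, scipy, OpenCV 4.12 (cv2) and the standard library are available. Lean on these libraries where they do the work, as an engineer would, in place of code of your own. Each camera call takes 0.05 s, during which the arm holds its last target.

## Working session

There is one attempt and no reset: what is moved stays moved. The work goes in short steps, Python scripts to look and compute and a tool call to move; the robot and the scene stay as the last step left them, time stands still between calls to the robot, and variables do not carry over. Pictures are saved under pics/ and viewed, and the job is handed in when it is done.

Besides the shell and the picture viewer there is one more tool, called after "Emit:" as name(argument=value, ...), one argument or row to a line, values as JSON. step_arm: Moves the arm, as the interface text tells. Its arguments: {"type":"object","properties":{"steps":{"type":"array"},"force":{"type":"number"}},"required":["steps"]}

```bash
mkdir -p pics; ls; cat > h.py <<'E'
import numpy as np, cv2, sys
from bench import ctrl
def shot(name,fn):
    c=ctrl.camera(name); cv2.imwrite('pics/'+fn+'.png',c['color'][:,:,::-1]); np.savez('pics/'+fn,K=c['intrinsics'],P=c['pose']); return c
def load(fn):
    d=np.load('pics/'+fn+'.npz'); return cv2.imread('pics/'+fn+'.png'),d['K'],d['P']
def ray(fn,u,v,z):
    _,K,P=load(fn); d=P[:3,:3]@np.linalg.inv(K)@np.array([u,v,1.]); o=P[:3,3]; return o+d*(z-o[2])/d[2]
def proj(fn,p):
    _,K,P=load(fn); q=P[:3,:3].T@(np.array(p,float)-P[:3,3]); q=K@q; return q[:2]/q[2]
def crop(fn,u0,v0,u1,v1,out,s):
    im=load(fn)[0][v0:v1,u0:u1]; cv2.imwrite('pics/'+out+'.png',cv2.resize(im,None,fx=s,fy=s,interpolation=cv2.INTER_CUBIC))
E
python3 - <<'E'
from h import *
np.set_printoptions(precision=3,suppress=True)
for n in ("scene","side","wrist"):
    c=shot(n,n+'0'); print(n,c['pose'])
print(c['intrinsics']); s=ctrl.state(); print(s)
E
```

```text
pics
scene [[  -0.631    0.53    -0.566 1000.918]
 [   0.776    0.422   -0.469  408.545]
 [  -0.01    -0.736   -0.677  687.946]
 [   0.       0.       0.       1.   ]]
side [[   0.998   -0.032    0.046  408.065]
 [  -0.054   -0.76     0.647 -836.233]
 [   0.015   -0.649   -0.761 1071.022]
 [   0.       0.       0.       1.   ]]
wrist [[  0.267   0.935   0.236 116.113]
 [  0.964  -0.258  -0.067 667.048]
 [ -0.002   0.245  -0.97  384.583]
 [  0.      0.      0.      1.   ]]
[[288.413   0.    261.626]
 [  0.    288.413 193.321]
 [  0.      0.      1.   ]]
{'time': 0.15, 'joint_pos': array([-1.329,  0.469, -0.049,  1.533,  0.024,  1.141, -0.082]), 'qvel': array([-0.001, -0.003, -0.002, -0.004, -0.   ,  0.   , -0.   ]), 'tau': array([  0.   , -50.843,  -0.081, -23.642,  -0.061,   0.036,   0.   ]), 'position': array([180.459, 649.993, 221.761]), 'tcp_rot': array([[-0.964,  0.268, -0.   ],
       [ 0.268,  0.964, -0.001],
       [-0.   , -0.001, -1.   ]]), 'ft_force': array([-0.784, -0.901,  0.196]), 'ft_torque': array([ 0.001, -0.04 , -0.004]), 'width': 0.9993725372411819}
```

View pics/scene0.png

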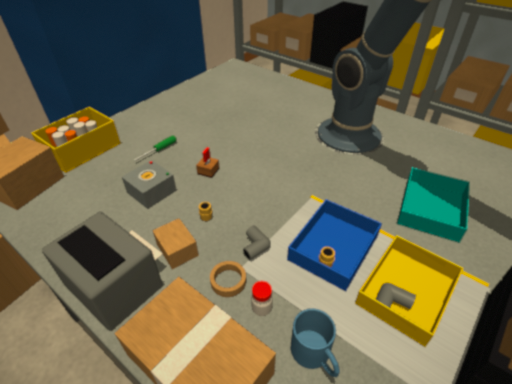

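View pics/side0.png

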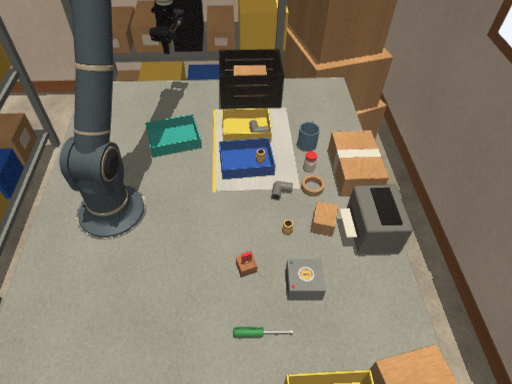

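View pics/wrist0.png

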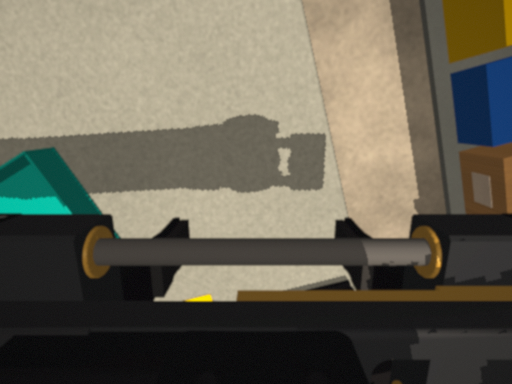

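The scene view shows these look-alikes:

- **Elbows:** the stray is at (257,243). The sample is at (398,296), inside the yellow bin.
- **Couplings:** the stray is at (205,211). The sample is at (327,257), inside the blue bin.
- **Bins:** yellow is at (410,285) and blue at (334,243). The turquoise look-alike is at (434,204), and there is a yellow stock crate at (77,137), outside the work area.
- **Key and lock:** the key is at (207,158) and the control box at (149,180). The large grey machine at (105,265) is not the lock.

Next I'll check these choices in close crops.

```bash
python3 - <<'E'
from h import *
crop('scene0',110,130,290,270,'c1',4.4)
crop('side0',210,170,350,305,'c2',4.4)
E
```

```text
(no output)
```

View pics/c1.png

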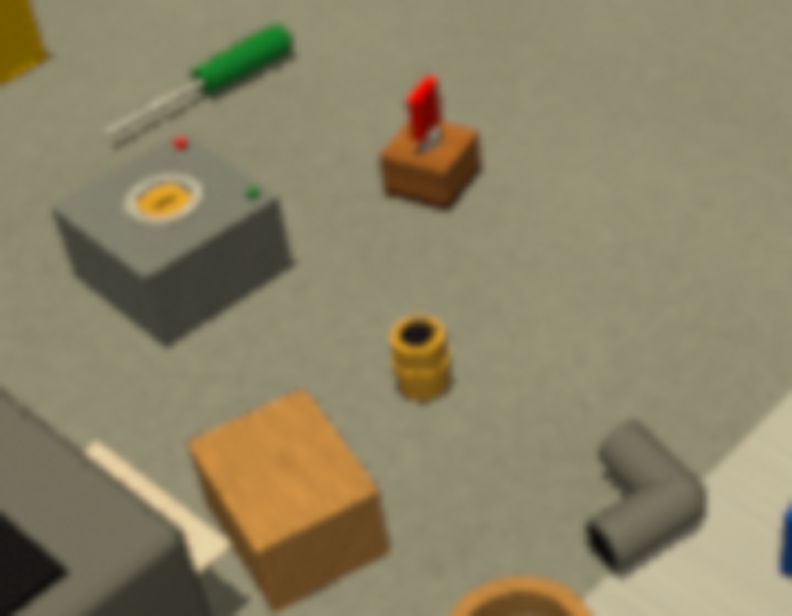

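View pics/c2.png

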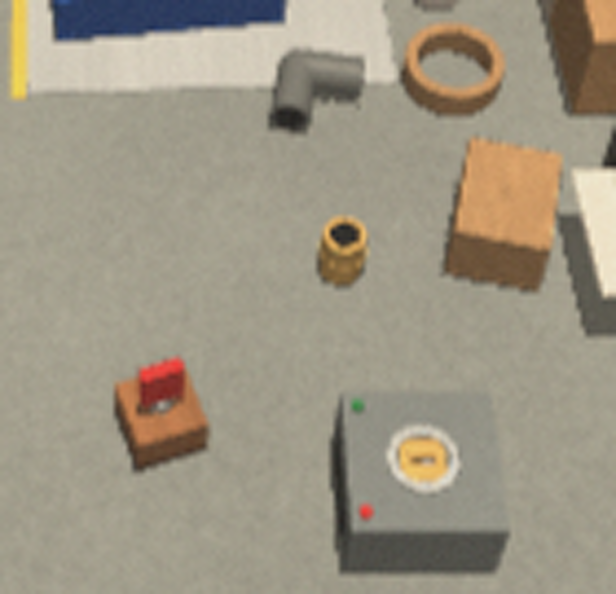

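```bash
python3 - <<'E'
from h import *
np.set_printoptions(precision=1,suppress=True)
S=lambda u,v:(110+u/4.4,130+v/4.4); D=lambda u,v:(210+u/4.4,170+v/4.4)
def both(n,a,b,z):
    print(n, ray('scene0',*S(*a),z)[:2] if a else '', ray('side0',*D(*b),z)[:2] if b else '')
both('coupling top',(418,333),(344,234),42)
both('keyway',(163,199),(424,458),60)
both('lock c1',(148,277),(500,530),60)
both('lock c2',(57,212),(342,530),60)
both('lock c4',(277,200),(490,393),60)
both('lock c3',(165,140),(342,393),60)
both('stand cA',(382,160),None,35);both('stand cB',(447,176),None,35);both('stand cC',(480,137),None,35)
both('stand side',None,(116,388),35);both('stand side',None,(134,442),35);both('stand side',None,(207,425),35)
both('head top L',(412,92),(140,372),71+10);both('head top R',(432,78),(184,362),81)
both('elbow corner',(700,490),(286,58),16)
both('elbow end A (open)',(605,545),(290,118),16)
both('elbow end B',(622,440),(360,78),16)
E
```

```text
coupling top [ 582.2 -106.6] [ 582.9 -108.4]
keyway [ 609.1 -301.1] [ 611.  -299.4]
lock c1 [ 660.2 -250.4] [ 651.3 -351.5]
lock c2 [ 658.1 -342.5] [ 552.3 -346.8]
lock c4 [ 565.4 -244.5] [ 661.8 -253.9]
lock c3 [ 570.3 -348.2] [ 563.6 -249.4]
stand cA [ 476.7 -247.2] 
stand cB [ 461.8 -201.4] 
stand cC [ 417.9 -213.2] 
stand side  [ 414.5 -224. ]
stand side  [ 425.1 -265.5]
stand side  [ 474.3 -255.1]
head top L [ 451.7 -237.1] [ 430.2 -240. ]
head top R [ 432.5 -237.9] [ 459.3 -233.7]
elbow corner [555.4  80.4] [560.7  84.8]
elbow end A (open) [616.6  63.9] [558.   22.4]
elbow end B [554.2  24. ] [617.8  61.2]
```

```bash
python3 - <<'E'
from h import *
crop('scene0',270,180,490,350,'c3',3.6)
crop('side0',140,95,330,205,'c4',4.2)
E
```

```text
(no output)
```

View pics/c3.png

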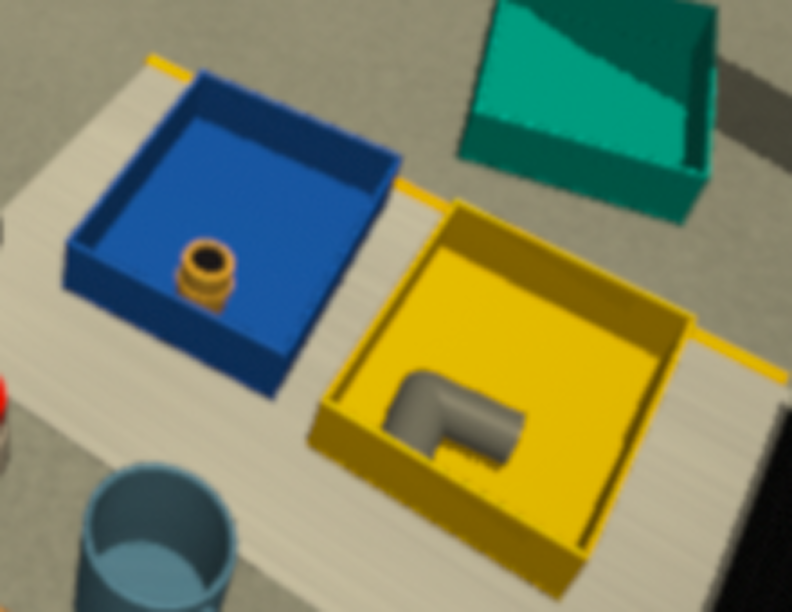

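View pics/c4.png

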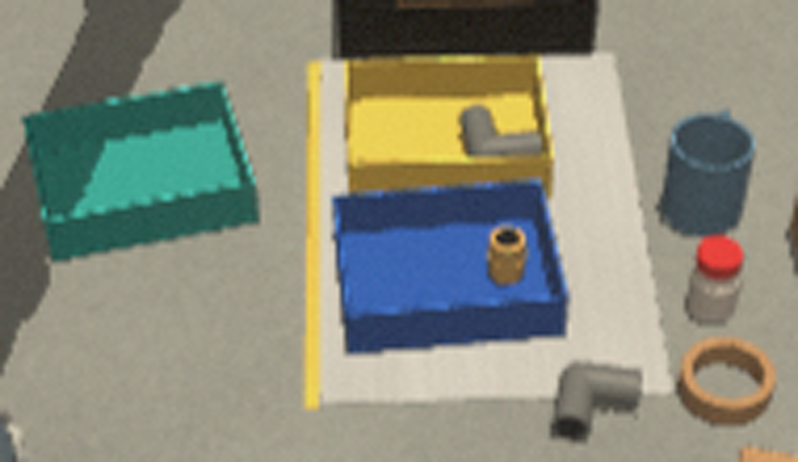

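```bash
python3 - <<'E'
from h import *
np.set_printoptions(precision=1,suppress=True)
for n,l in (('y',[(457,203),(694,320),(588,553),(323,402)]),('b',[(200,72),(402,158),(283,355),(68,240)])):
    p=np.array([ray('scene0',270+u/3.6,180+v/3.6,50)[:2] for u,v in l]); print(n,p,p.mean(0)); print(p[3]-p[0],p[2]-p[1],p[1]-p[0],p[2]-p[3])
for n,l in (('y',[(348,60),(540,60),(552,160),(348,165)]),('b',[(334,197),(542,183),(566,300),(344,315)])):
    p=np.array([ray('side0',140+u/4.2,95+v/4.2,50)[:2] for u,v in l]); print(n,p,p.mean(0))
E
```

```text
y [[381.8 318.4]
 [380.7 463.1]
 [561.9 463.9]
 [566.9 318.7]] [472.8 391.1]
[185.2   0.3] [181.2   0.8] [ -1.1 144.7] [ -5.1 145.2]
b [[379.5 127.1]
 [367.3 274.3]
 [553.4 286.5]
 [562.2 141.2]] [465.6 207.3]
[182.6  14.1] [186.1  12.2] [-12.2 147.2] [ -8.8 145.3]
y [[381.2 463.1]
 [567.4 456.4]
 [566.3 311.2]
 [379.8 311.4]] [473.7 385.5]
b [[366.9 269.3]
 [554.5 280.6]
 [562.4 134.2]
 [374.7 124.4]] [464.6 202.1]
```

```bash
python3 - <<'E'
from h import *
np.set_printoptions(precision=1,suppress=True)
print('sealant',ray('scene0',262,288,70)[:2],ray('side0',140+718/4.2,95+255/4.2,70)[:2])
print('mug',ray('scene0',270+158/3.6,180+510/3.6,85)[:2],'tape',ray('scene0',228,276,25)[:2],'carton',[ray('scene0',110+u/4.4,130+v/4.4,55)[:2] for u,v in((190,445),(305,392),(378,490),(260,548))])
print('elbow pts',[proj('scene0',p) for p in((567,73.5,16),(560,42,16),(556,23,16),(617,62,16))])
E
```

```text
sealant [693.6 167.8] [694.1 162.8]
mug [696.9 288.3] tape [694.3  73.9] carton [array([ 726.6, -131.2]), array([ 662.2, -112.2]), array([685.3, -30.5]), array([748.4, -49.6])]
elbow pts [array([263.8, 242.9]), array([255.5, 234.9]), array([250.6, 230.3]), array([246.8, 253.6])]
```

Emit:
step_arm(
  steps=[
    [0.065,[0.024,-0.038,-0.005],-0.095],
    [0.065,[0.024,-0.038,-0.005],-0.095],
    [0.065,[0.024,-0.038,-0.005],-0.095],
    [0.065,[0.024,-0.038,-0.005],-0.095],
    [0.065,[0.024,-0.038,-0.005],-0.095],
    [0.065,[0.024,-0.038,-0.005],-0.095],
    [0.065,[0.024,-0.038,-0.005],-0.095],
    [0.065,[0.024,-0.038,-0.005],-0.095],
  ],
  force=25,
)

```text
time: 0.95
position: [373.1, 344.7, 182.4]
tcp_rot: [[-0.511, 0.86, 0.0], [0.86, 0.511, 0.0], [0.0, 0.0, -1.0]]
ft_force: [1.0, 0.9, -0.8]
width: 0.747
```

Emit:
step_arm(
  steps=[
    [0.065,[0.0235,-0.038,-0.01],-0.096],
    [0.065,[0.0235,-0.038,-0.01],-0.096],
    [0.065,[0.0235,-0.038,-0.01],-0.096],
    [0.065,[0.0235,-0.038,-0.01],-0.096],
    [0.065,[0.0235,-0.038,-0.01],-0.096],
    [0.065,[0.0235,-0.038,-0.01],-0.096],
    [0.065,[0.0235,-0.038,-0.01],-0.096],
    [0.065,[0.0235,-0.038,-0.01],-0.096],
  ],
)

```text
time: 1.75
position: [561.1, 41.0, 102.1]
tcp_rot: [[0.23, 0.973, -0.0], [0.973, -0.23, 0.0], [0.0, -0.0, -1.0]]
ft_force: [0.7, -0.1, 0.1]
width: 0.75
```

```bash
python3 - <<'E'
from h import *
shot('wrist','w1')
s=ctrl.state(); print(s['time'],s['position'],s['tcp_rot'][:,1])
E
```

```text
1.8 [564.31452483  32.06578117 101.49582976] [ 0.97038301 -0.24151803  0.0050853 ]
```

View pics/w1.png

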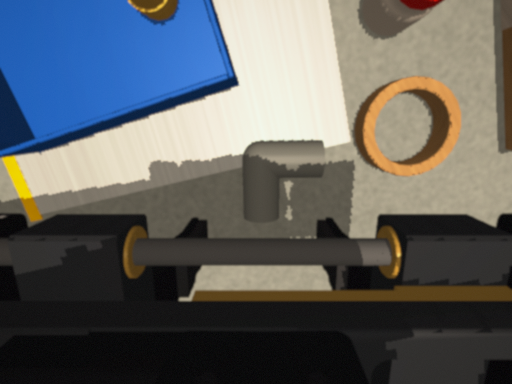

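```bash
python3 - <<'E'
from h import *
print(ray('w1',262,220,16),ray('w1',262,159,16),ray('w1',324,159,16)); print(ctrl.state()['position'])
E
```

```text
[556.36417045  19.00953556  16.        ] [569.08486649  73.2465398   16.        ] [621.28662556  60.98297175  16.        ]
[564.31452483  32.06578117 101.49582976]
```

Emit:
step_arm(
  steps=[
    [0.065,[0,0,0],0],
    [0.065,[0.0005,0,-0.03],0],
    [0.065,[0,0,-0.03],0],
    [0.065,[0,0,-0.022],0],
    [0.065,[0,0,-0.014],0],
    [0.065,[0,0,0],0],
    [0.02,[0,0,0],0],
    [0.02,[0,0,0],0],
  ],
  force=25,
)

```text
time: 2.6
position: [562.0, 42.8, 7.8]
tcp_rot: [[0.226, 0.974, 0.002], [0.974, -0.226, 0.001], [0.001, 0.002, -1.0]]
ft_force: [0.3, 0.1, 0.8]
width: 0.64
```

Emit:
step_arm(
  steps=[
    [0.02,[0,0,-0.001],0],
    [0.02,[0,0,0],0],
    [0.02,[0,0,0],0],
    [0.02,[0,0,0],0],
    [0.02,[0,0,0],0],
    [0.02,[0,0,0],0],
    [0.02,[0,0,0.02],0],
    [0.02,[0,0,0.04],0],
  ],
)

```text
time: 3.4
position: [558.3, 42.2, 63.4]
tcp_rot: [[0.226, 0.974, -0.007], [0.974, -0.226, -0.002], [-0.003, -0.007, -1.0]]
ft_force: [1.3, -0.1, 0.8]
width: 0.359
```

Emit:
step_arm(
  steps=[
    [0.02,[0,0,0.03],0],
    [0.02,[-0.009,0.023,0.02],0.128],
    [0.02,[-0.009,0.023,0.01],0.128],
    [0.02,[-0.009,0.023,0],0.128],
    [0.02,[-0.009,0.023,0],0.128],
    [0.02,[-0.009,0.023,0],0.128],
    [0.02,[-0.009,0.023,0],0.128],
    [0.02,[-0.009,0.023,0],0.128],
  ],
)

```text
time: 4.2
position: [497.3, 204.2, 125.3]
tcp_rot: [[-0.623, 0.782, -0.0], [0.782, 0.623, -0.0], [0.0, -0.0, -1.0]]
ft_force: [0.1, 1.4, -0.4]
width: 0.354
```

Emit:
step_arm(
  steps=[
    [0.02,[-0.009,0.023,0],0.128],
    [0.02,[-0.009,0.023,0],0.128],
    [0.02,[-0.009,0.023,0],0.128],
    [0.02,[-0.009,0.023,0],0.128],
    [0.02,[-0.009,0.023,0],0.128],
    [0.02,[-0.009,0.023,0],0.128],
    [0.02,[-0.008,0.028,0],0.129],
    [0.02,[0,0,0],0],
  ],
)

```text
time: 5.0
position: [433.6, 374.0, 125.3]
tcp_rot: [[-1.0, -0.002, -0.001], [-0.002, 1.0, 0.003], [0.001, 0.003, -1.0]]
ft_force: [-0.4, 1.2, 0.3]
width: 0.356
```

```bash
python3 - <<'E'
from h import *
shot('scene','s2')
s=ctrl.state(); print(s['time'],s['position'],s['tcp_rot'][:,1],s['width'])
S=lambda u,v,z:ray('scene0',270+u/3.6,180+v/3.6,z)[:2]
print('sample',S(425,372,30),S(525,412,20),S(400,440,20))
E
```

```text
5.05 [434.70723225 371.29252706 125.06208733] [2.47780603e-03 9.99996766e-01 5.73222139e-04] 0.3592147759360776
sample [497.67992512 353.25395826] [479.16578905 408.79771547] [541.41689104 360.13362682]
```

View pics/s2.png

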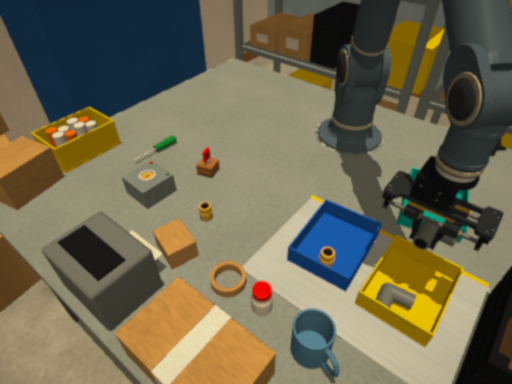

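Emit:
step_arm(
  steps=[
    [0.02,[0,0,-0.035],0],
    [0.02,[0,0,-0.035],0],
    [0.02,[0,0,-0.022],0],
    [0.02,[0,0,-0.014],0],
    [0.02,[0,0,-0.006],0],
    [0.02,[0,0,0],0],
    [0.05,[0,0,0],0],
    [0.05,[0,0,0],0],
  ],
)

```text
time: 5.85
position: [436.8, 370.1, 14.9]
tcp_rot: [[-1.0, 0.006, 0.002], [0.006, 1.0, 0.002], [-0.002, 0.002, -1.0]]
ft_force: [-0.5, -0.3, 0.4]
width: 0.464
```

Emit:
step_arm(
  steps=[
    [0.05,[0,0,0],0],
    [0.05,[0,0,0],0],
    [0.05,[0,0,0.015],0],
    [0.05,[0,0,0.035],0],
    [0.05,[0,0,0.04],0],
    [0.05,[0,0,0.03],0],
    [0.06,[0,0,0],0],
    [0.06,[0,0,0],0],
  ],
)

```text
time: 6.65
position: [436.3, 369.7, 135.1]
tcp_rot: [[-1.0, 0.006, 0.002], [0.006, 1.0, 0.002], [-0.002, 0.002, -1.0]]
ft_force: [-0.5, -0.0, -0.6]
width: 0.658
```

Emit:
step_arm(
  steps=[
    [0.065,[0.011,-0.036,0],0],
    [0.065,[0.011,-0.036,0],0],
    [0.065,[0.011,-0.036,0],0],
    [0.065,[0.011,-0.036,0],0],
    [0.065,[0.011,-0.036,0],0],
    [0.065,[0.011,-0.036,0],0],
    [0.065,[0.011,-0.036,0],0],
    [0.065,[0.011,-0.036,0],0],
  ],
)

```text
time: 7.45
position: [523.2, 79.7, 132.4]
tcp_rot: [[-1.0, 0.006, -0.003], [0.006, 1.0, -0.001], [0.003, -0.001, -1.0]]
ft_force: [0.4, -0.1, -0.8]
width: 0.744
```

Emit:
step_arm(
  steps=[
    [0.065,[0.011,-0.036,0],0],
    [0.065,[0.011,-0.036,0],0],
    [0.065,[0.011,-0.036,0],0],
    [0.065,[0.011,-0.036,0],0],
    [0.065,[0.014,-0.045,-0.02],0],
    [0.065,[0,0,-0.02],0],
    [0.065,[0,0,0],0],
    [0.065,[0,0,0],0],
  ],
)

```text
time: 8.25
position: [580.7, -105.4, 93.0]
tcp_rot: [[-1.0, 0.005, -0.003], [0.005, 1.0, 0.001], [0.003, 0.001, -1.0]]
ft_force: [0.0, 0.2, -0.2]
width: 0.74
```

```bash
python3 - <<'E'
from h import *
shot('scene','s3');shot('side','d3');
s=ctrl.state(); print(s['time'],s['position'],s['tcp_rot'][:,1],s['width'])
crop('scene0',0,0,1,1,'x',1)
a=load('s3')[0][120:360,130:480]; cv2.imwrite('pics/s3c.png',cv2.resize(a,None,fx=2.2,fy=2.2,interpolation=cv2.INTER_CUBIC))
E
```

```text
8.35 [ 581.96867544 -104.97593454   94.51103881] [3.46414849e-03 9.99993728e-01 7.37806851e-04] 0.7445498902542608
```

View pics/s3c.png

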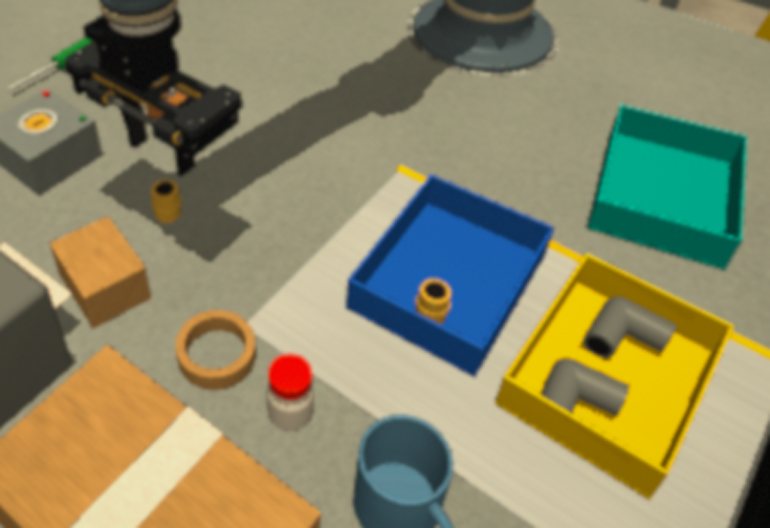

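The stray elbow now lies in the free half of the yellow bin, at (628,325) in the crop. The jaws sit over the stray coupling at (165,200).

Emit:
step_arm(
  steps=[
    [0.065,[0,-0.002,-0.03],0],
    [0.065,[0,0,-0.03],0],
    [0.065,[0,0,-0.02],0],
    [0.065,[0,0,-0.008],0],
    [0.065,[0,0,0],0],
    [0.02,[0,0,0],0],
    [0.02,[0,0,0],0],
    [0.02,[0,0,0],0],
  ],
  force=25,
)

```text
time: 9.15
position: [582.5, -108.5, 7.2]
tcp_rot: [[-1.0, 0.006, 0.002], [0.006, 1.0, -0.0], [-0.002, -0.0, -1.0]]
ft_force: [-0.6, -0.4, 1.0]
width: 0.555
```

Emit:
step_arm(
  steps=[
    [0.02,[0,0,0],0],
    [0.02,[0,0,0],0],
    [0.02,[0,0,0],0],
    [0.02,[0,0,0],0],
    [0.02,[0,0,0],0],
    [0.02,[0,0,0.02],0],
    [0.02,[0,0,0.04],0],
    [0.02,[0,0,0.04],0],
  ],
)

```text
time: 9.95
position: [580.6, -108.5, 105.9]
tcp_rot: [[-1.0, 0.006, -0.003], [0.006, 1.0, 0.0], [0.003, 0.0, -1.0]]
ft_force: [1.2, -0.5, -1.1]
width: 0.361
```

Emit:
step_arm(
  steps=[
    [0.02,[-0.016,0.031,0.005],0],
    [0.02,[-0.016,0.031,0.005],0],
    [0.02,[-0.016,0.031,0],0],
    [0.02,[-0.016,0.031,0],0],
    [0.02,[-0.016,0.031,0],0],
    [0.02,[-0.016,0.031,0],0],
    [0.02,[-0.016,0.031,0],0],
    [0.02,[-0.016,0.031,0],0],
  ],
)

```text
time: 10.75
position: [452.6, 140.4, 115.7]
tcp_rot: [[-1.0, 0.006, -0.0], [0.006, 1.0, -0.0], [0.0, -0.0, -1.0]]
ft_force: [0.4, 0.0, -0.4]
width: 0.36
```

Emit:
step_arm(
  steps=[
    [0.02,[-0.016,0.031,0],0],
    [0.02,[-0.018,0.031,0],0],
    [0.02,[0,0,0],0],
    [0.02,[0,0,-0.035],0],
    [0.02,[0,0,-0.035],0],
    [0.02,[0,0,-0.02],0],
    [0.02,[0,0,-0.01],0],
    [0.02,[0,0,0],0],
  ],
)

```text
time: 11.55
position: [419.1, 200.5, 14.9]
tcp_rot: [[-1.0, 0.006, -0.002], [0.006, 1.0, -0.002], [0.002, -0.002, -1.0]]
ft_force: [0.2, 0.0, -0.0]
width: 0.36
```

Emit:
step_arm(
  steps=[
    [0.02,[0,0,-0.003],0],
    [0.02,[0,0,0],0],
    [0.055,[0,0,0],0],
    [0.055,[0,0,0],0],
    [0.055,[0,0,0],0],
    [0.055,[0,0,0],0],
    [0.055,[0,0,0.02],0],
    [0.055,[0,0,0.04],0],
  ],
)

```text
time: 12.35
position: [417.7, 200.4, 71.7]
tcp_rot: [[-1.0, 0.006, -0.006], [0.006, 1.0, -0.003], [0.006, -0.003, -1.0]]
ft_force: [0.7, 0.4, 0.6]
width: 0.627
```

Emit:
step_arm(
  steps=[
    [0.055,[0,0,0.05],0],
    [0.055,[0,0,0.03],0],
    [0.055,[0,-0.04,0.02],0],
    [0.055,[0,-0.045,0],0],
    [0.055,[0,-0.045,0],0.03],
    [0.055,[0,-0.045,0],0.03],
    [0.055,[0,-0.045,0],0.03],
    [0.055,[0,-0.04,0],0.03],
  ],
)

```text
time: 13.15
position: [419.2, -60.7, 173.3]
tcp_rot: [[-0.993, -0.114, 0.001], [-0.114, 0.993, 0.0], [-0.001, 0.0, -1.0]]
ft_force: [0.8, -0.2, -0.3]
width: 0.636
```

```bash
python3 - <<'E'
from h import *
shot('scene','s4')
s=ctrl.state(); print(s['time'],s['position'],s['tcp_rot'][:,1],s['width'],s['joint_pos'])
a=load('s4')[0][120:360,130:480]; cv2.imwrite('pics/s4c.png',cv2.resize(a,None,fx=2.2,fy=2.2,interpolation=cv2.INTER_CUBIC))
E
```

```text
13.2 [418.87908185 -67.18359899 173.47666745] [-0.10681296  0.99427255 -0.00361872] 0.6353469404408896 [-0.1621594   0.1101155   0.23754104  2.16396309 -0.02931322  0.86962869
  1.77069639]
```

View pics/s4c.png

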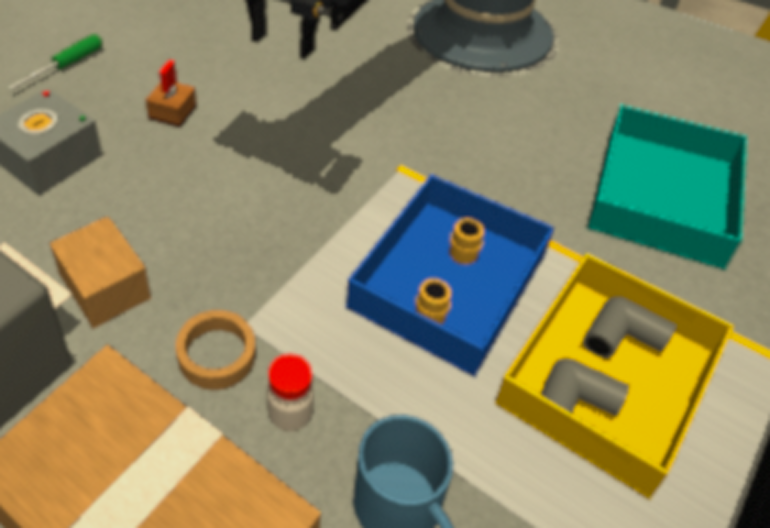

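Emit:
step_arm(
  steps=[
    [0.055,[0.028,-0.029,-0.003],-0.023],
    [0.055,[0.028,-0.029,-0.005],-0.023],
    [0.055,[0.028,-0.029,-0.005],-0.023],
    [0.055,[0.028,-0.029,-0.005],-0.023],
    [0.055,[0.028,-0.029,-0.005],-0.023],
    [0.055,[0.028,-0.029,-0.005],-0.023],
    [0.055,[0.028,-0.029,-0.005],-0.023],
    [0.055,[0.028,-0.029,-0.005],-0.023],
  ],
)

```text
time: 14.0
position: [644.8, -291.1, 134.5]
tcp_rot: [[-0.998, 0.07, -0.0], [0.07, 0.998, 0.001], [0.0, 0.001, -1.0]]
ft_force: [0.7, -0.0, 0.3]
width: 0.63
```

Emit:
step_arm(
  steps=[
    [0.055,[0,0,0],0],
    [0.055,[0,0,0],0],
    [0.055,[0,0,0],0],
    [0.055,[0,0,0],0],
    [0.055,[0,0,0],0],
    [0.055,[0,0,0],0],
    [0.055,[0,0,0],0],
    [0.055,[0,0,0],0],
  ],
)

```text
time: 14.8
position: [643.7, -290.4, 135.2]
tcp_rot: [[-0.998, 0.07, 0.0], [0.07, 0.998, 0.0], [-0.0, 0.0, -1.0]]
ft_force: [0.0, 0.6, -0.3]
width: 0.632
```

```bash
python3 - <<'E'
from h import *
shot('wrist','w5')
s=ctrl.state(); print(s['time'],s['position'],s['tcp_rot'],s['width'],s['joint_pos'])
crop('w5',130,50,380,220,'w5c',3.2)
E
```

```text
14.85 [ 643.64198871 -290.44564546  135.11702878] [[-9.97569352e-01  6.96806177e-02 -9.83878594e-06]
 [ 6.96806166e-02  9.97569348e-01  8.59880181e-05]
 [ 1.58065695e-05  8.50934388e-05 -9.99999996e-01]] 0.6290005456435871 [ 0.15143658  0.60739039  0.3243259   1.5530686  -0.21564492  1.01656898
  2.03663698]
```

View pics/w5.png

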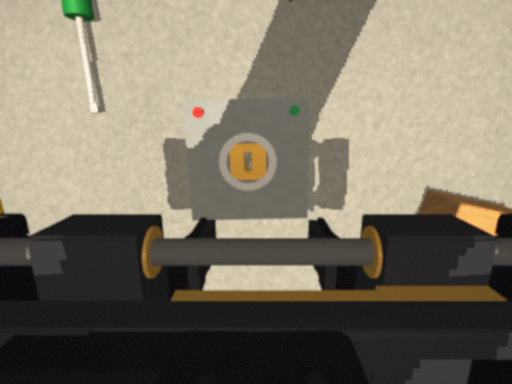

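View pics/w5c.png

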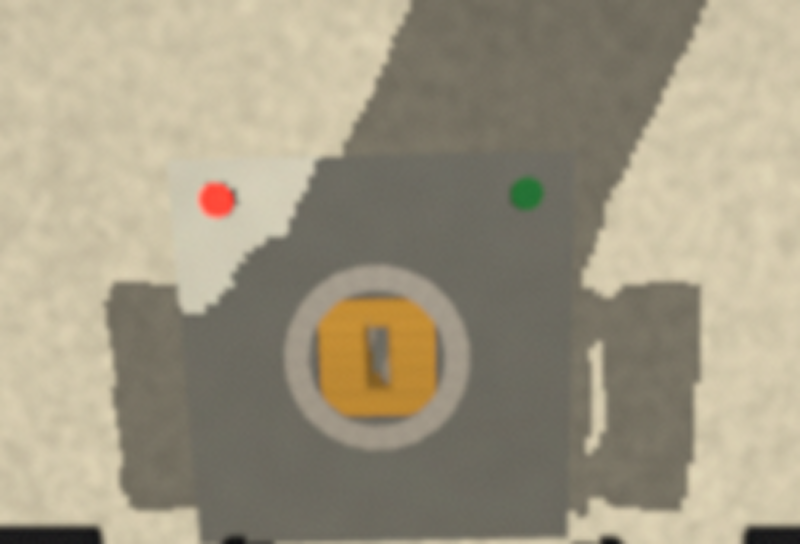

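```bash
python3 - <<'E'
from h import *
P=lambda u,v,z=60:ray('w5',130+u/3.2,50+v/3.2,z)[:2]
im=load('w5')[0]; b=cv2.resize(im,None,fx=1,fy=1)
hsv=cv2.cvtColor(im,cv2.COLOR_BGR2HSV)
m=((hsv[...,0]>10)&(hsv[...,0]<25)&(hsv[...,1]>180)).astype(np.uint8); m[:130]=0;m[195:]=0;m[:,:215]=0;m[:,280:]=0
x=np.argwhere(m); print('gold bbox/centroid',x.min(0),x.max(0),(x.min(0)+x.max(0))/2)
c=(x.min(0)+x.max(0))/2; print('gold ctr',ray('w5',c[1],c[0],60))
print('slot',P(378,357),'ring',P(378,357,62))
print('slot ends',P(378,327),P(378,388))
r,g=P(217,200),P(526,194); print('dots',r,g)
cs=[P(168,162),P(573,153),P(566,536),P(202,540)]; print(cs,np.mean(cs,0))
d=lambda a,b:np.arctan2(*(b-a)[::-1])
print('yaws: dots->',d(r,g)-np.pi/2,'back edge',d(cs[0],cs[1])-np.pi/2,'front',d(cs[3],cs[2])-np.pi/2,'sideL',d(cs[0],cs[3]),'sideR',d(cs[1],cs[2]))
E
```

```text
gold bbox/centroid [144 231] [178 264] [161.  247.5]
gold ctr [ 608.72163856 -300.67138728   60.        ]
slot [ 609.22335457 -300.19233109] ring [ 608.95302527 -300.07873878]
slot ends [ 601.51207055 -299.57205555] [ 617.32225673 -300.84378562]
dots [ 567.42619972 -336.98617574] [ 571.27391039 -260.28750209]
[array([ 557.63863747, -347.91717798]), array([ 562.38615393, -248.37342876]), array([ 661.43195029, -253.10183702]), array([ 655.78036451, -352.01509634])] [ 609.30927655 -300.35188503]
yaws: dots-> -0.050124565791770825 back edge -0.04765665188379731 front -0.057074731542047674 sideL -0.04173086623990222 sideR -0.04770339791395505
```

Emit:
step_arm(
  steps=[
    [0.055,[-0.0265,0.0105,0],0.053],
    [0.055,[-0.0265,0.0105,0],0.053],
    [0.055,[-0.0265,0.0105,0],0.053],
    [0.055,[-0.0265,0.0105,0],0.053],
    [0.055,[-0.0265,0.0105,0],0.053],
    [0.055,[-0.0265,0.0105,0],0.053],
    [0.055,[0,0,0],0],
    [0.055,[0,0,0],0],
  ],
)

```text
time: 15.65
position: [484.9, -227.7, 135.5]
tcp_rot: [[-0.97, -0.245, 0.001], [-0.245, 0.97, -0.0], [-0.001, -0.001, -1.0]]
ft_force: [0.4, -0.1, 0.7]
width: 0.632
```

Emit:
step_arm(
  steps=[
    [0.04,[0,0,0],0],
    [0.04,[0,0,0],0],
    [0.04,[0,0,0],0],
    [0.04,[0,0,0],0],
    [0.04,[0,0,0],0],
    [0.04,[0,0,0],0],
    [0.04,[0,0,0],0],
    [0.04,[0,0,0],0],
  ],
)

```text
time: 16.45
position: [484.7, -227.5, 135.0]
tcp_rot: [[-0.969, -0.246, -0.0], [-0.246, 0.969, 0.0], [0.0, 0.0, -1.0]]
ft_force: [-0.4, -0.2, -0.4]
width: 0.458
```

```bash
python3 - <<'E'
from h import *
shot('wrist','w6')
s=ctrl.state(); print(s['time'],s['position'],s['tcp_rot'],s['width'],s['joint_pos'],s['ft_force'])
crop('w6',180,50,340,220,'w6c',3.5)
E
```

```text
16.5 [ 484.68917512 -227.52621405  135.05379936] [[-9.69356315e-01 -2.45658979e-01 -2.61689580e-05]
 [-2.45658980e-01  9.69356315e-01  2.52282120e-05]
 [ 1.91695079e-05  3.08837662e-05 -9.99999999e-01]] 0.45782329946573475 [ 0.14983821  0.34431182  0.26104045  1.96954203 -0.11706766  0.84199181
  2.29334968] [ 0.55528277  0.90534507 -0.35745655]
```

View pics/w6.png

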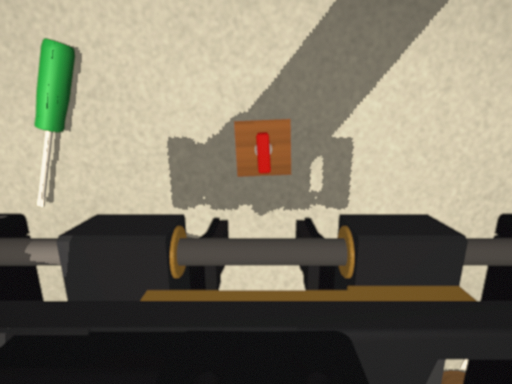

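View pics/w6c.png

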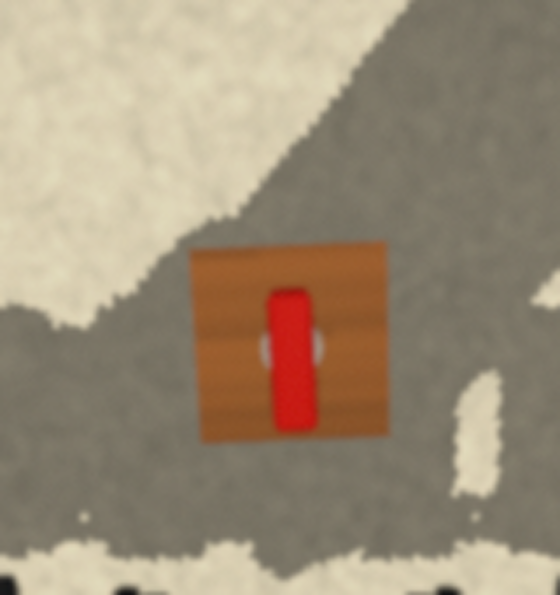

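```bash
python3 - <<'E'
from h import *
P=lambda u,v,z:ray('w6',180+u/3.5,50+v/3.5,z)[:2]
im=load('w6')[0]; m=((im[...,2]>150)&(im[...,1]<60)).astype(np.uint8)
n,l,st,cc=cv2.connectedComponentsWithStats(m); 
for i in range(1,n):
    if st[i,4]>30: print(st[i],cc[i]); 
i=1+np.argmax(st[1:,4]); pts=np.argwhere(l==i)[:,::-1].astype(np.float32); r=cv2.minAreaRect(pts); print(r, 'ctr81',ray('w6',*cc[i],81))
w=np.array([ray('w6',u,v,81)[:2] for u,v in pts]); C=np.cov(w.T); e=np.linalg.eigh(C)[1][:,-1]; print('yaw',np.arctan2(*e[::-1]),np.ptp((w-w.mean(0))@e),np.ptp((w-w.mean(0))@np.array([-e[1],e[0]])))
print('ends',P(289,291,81),P(296,431,81))
cs=[P(191,252,35),P(387,243,35),P(388,433,35),P(203,441,35)];print(cs,np.mean(cs,0))
print('collar',P(292,348,45))
d=lambda a,b:np.arctan2(*(b-a)[::-1]); print(d(cs[0],cs[3]),d(cs[1],cs[2]),d(cs[0],cs[1])-np.pi/2,d(cs[3],cs[2])-np.pi/2)
E
```

```text
[256 133  15  41 501] [263.14171657 152.9261477 ]
((263.100830078125, 152.91574096679688), (40.2075080871582, 13.139708518981934), 86.98721313476562) ctr81 [ 442.51267398 -237.94456656   81.        ]
yaw -2.8326664103680472 30.051026577108637 9.829333544292469
ends [ 428.53984493 -241.95170957] [ 457.12335719 -233.08287859]
[array([ 427.10471717, -267.77635312]), array([ 412.75930607, -220.32329473]), array([ 459.52589973, -206.923556  ]), array([ 473.67059858, -253.8043756 ])] [ 443.26513039 -237.20689486]
collar [ 443.25124604 -237.32713044]
0.2915003959575093 0.27904785039971675 0.293572336259591 0.29303046905086116
```

Emit:
step_arm(
  steps=[
    [0.04,[-0.021,-0.005,0],0.05],
    [0.04,[-0.021,-0.005,0],0],
    [0.04,[0,0,0],0],
    [0.04,[0,0,-0.03],0],
    [0.04,[0,0,-0.03],0],
    [0.04,[0,0,-0.02],0],
    [0.04,[0,0,-0.007],0],
    [0.04,[0,0,0],0],
  ],
)

```text
time: 17.3
position: [442.9, -237.2, 47.4]
tcp_rot: [[-0.956, -0.294, -0.001], [-0.294, 0.956, 0.001], [0.001, 0.001, -1.0]]
ft_force: [0.1, 0.4, 0.2]
width: 0.461
```

```bash
python3 - <<'E'
from h import *
shot('side','d7'); shot('scene','s7')
s=ctrl.state(); print(s['time'],s['position'],s['tcp_rot'][:,1],s['width'],s['ft_force'])
a=load('d7')[0][215:305,210:340]; b=load('s7')[0][110:200,120:250]
cv2.imwrite('pics/k7.png',np.hstack([cv2.resize(x,None,fx=3,fy=3,interpolation=cv2.INTER_CUBIC) for x in(a,b)]))
E
```

```text
17.4 [ 443.70771229 -237.82556159   48.79882477] [-0.29396875  0.95581451 -0.00099698] 0.45965705258230194 [-0.10480227 -0.26171757 -0.36572395]
```

View pics/k7.png

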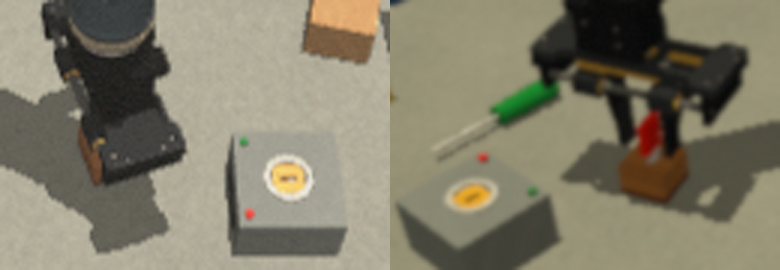

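Emit:
step_arm(
  steps=[
    [0.0,[0,0,0],0],
    [0.0,[0,0,0],0],
    [0.0,[0,0,0],0],
    [0.0,[0,0,0],0],
    [0.0,[0,0,0],0],
    [0.0,[0,0,0],0],
    [0.0,[0,0,0],0],
    [0.0,[0,0,0],0],
  ],
  force=45,
)

```text
time: 18.2
position: [442.8, -237.5, 48.2]
tcp_rot: [[-0.956, -0.294, 0.0], [-0.294, 0.956, 0.0], [-0.0, 0.0, -1.0]]
ft_force: [0.1, 0.8, 3.0]
width: 0.109
```

```bash
python3 - <<'E'
from h import *
s=ctrl.state(); print(s['time'],s['position'],s['tcp_rot'],s['width']*87,s['ft_force'],s['ft_torque'])
E
```

```text
18.2 [ 442.79903119 -237.53445521   48.20470266] [[-9.55860048e-01 -2.93822316e-01  1.21717293e-04]
 [-2.93822311e-01  9.55860056e-01  6.16724010e-05]
 [-1.34465426e-04  2.31869280e-05 -9.99999991e-01]] 9.487496328728493 [0.1466061  0.75358303 2.95341629] [0.14187264 0.13618277 0.03554784]
```

Emit:
step_arm(
  steps=[
    [0.0,[0,0,0.02],0],
    [0.0,[0,0,0.03],0],
    [0.0,[0,0,0.03],0],
    [0.0,[0.02,-0.008,0],-0.04],
    [0.0,[0.03,-0.011,0],-0.06],
    [0.0,[0.03,-0.011,0],-0.06],
    [0.0,[0.03,-0.011,0],-0.06],
    [0.0,[0.03,-0.011,0],-0.06],
  ],
)

```text
time: 19.0
position: [583.6, -289.7, 127.5]
tcp_rot: [[-1.0, -0.016, -0.001], [-0.016, 1.0, 0.0], [0.001, 0.0, -1.0]]
ft_force: [0.5, 0.1, -0.5]
width: 0.111
```

Emit:
step_arm(
  steps=[
    [0.0,[0.02,-0.008,0],-0.06],
    [0.0,[0.006,-0.003,0],-0.007],
    [0.0,[0,0,0],0],
    [0.0,[0,0,0],0],
    [0.0,[0,0,0],0],
    [0.0,[0,0,0],0],
    [0.0,[0,0,0],0],
    [0.0,[0,0,0],0],
  ],
)

```text
time: 19.8
position: [608.5, -300.4, 128.3]
tcp_rot: [[-0.999, 0.049, 0.0], [0.049, 0.999, 0.0], [-0.0, 0.0, -1.0]]
ft_force: [-0.1, 0.7, -0.6]
width: 0.109
```

```bash
python3 - <<'E'
from h import *
shot('side','d8'); shot('scene','s8'); shot('wrist','w8')
s=ctrl.state(); print(s['time'],s['position'],s['tcp_rot'],s['width']*87,s['ft_force'],s['ft_torque'],s['joint_pos'])
a=load('d8')[0][225:315,265:345]; b=load('s8')[0][130:220,110:190]
cv2.imwrite('pics/k8.png',np.hstack([cv2.resize(x,None,fx=5,fy=5,interpolation=cv2.INTER_CUBIC) for x in(a,b)]))
E
```

```text
19.95 [ 608.64336339 -300.4800493   128.11411003] [[-9.98812007e-01  4.87295742e-02  5.80687322e-05]
 [ 4.87295800e-02  9.98812003e-01  1.03414499e-04]
 [-5.29604022e-05  1.06121308e-04 -9.99999993e-01]] 9.472492048886723 [ 0.20878847 -0.80455743 -0.34870207] [ 0.01334126 -0.02846118 -0.03266976] [ 0.1709314   0.57329268  0.33078524  1.63231632 -0.21506934  0.97197253
  2.0963661 ]
```

View pics/k8.png

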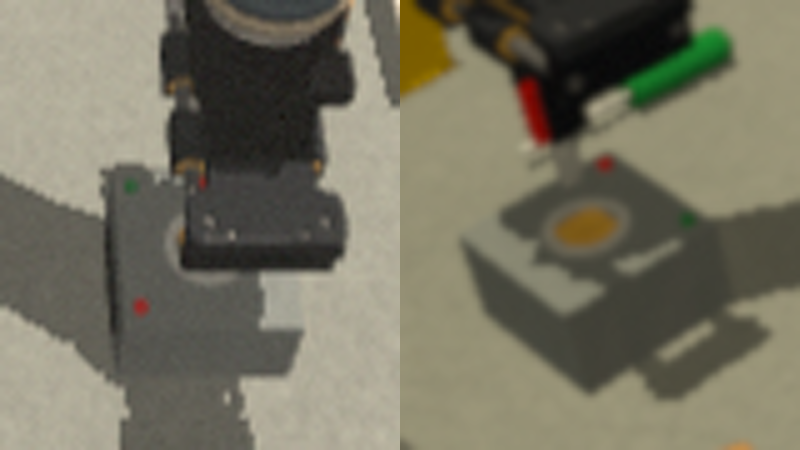

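View pics/w8.png

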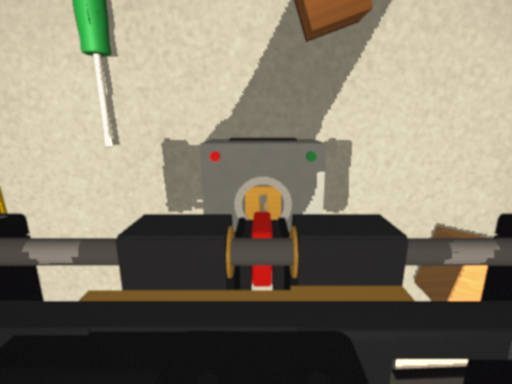

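```bash
python3 - <<'E'
from h import *
print('tip pred',proj('s8',[608.6,-300.4,90]),'meas (143.6,166.8)')
for dx in(-3,3): print(dx,proj('s8',[608.6+dx,-300.4,90]))
for z in(95,98,81+80):
  print('headtop',z)
print('slot in w8',proj('w8',[609.2,-300.2,60]), 'key headtop near end', proj('w8',[608.6-15,-300.4,161]), proj('w8',[608.6+15,-300.4,161]))
crop('s8',120,140,180,190,'s8c',12); crop('w8',190,130,340,310,'w8c',3.3)
E
```

```text
tip pred [144.96824665 166.66514218] meas (143.6,166.8)
-3 [145.86677634 166.11879759]
3 [144.06653118 167.21342386]
headtop 95
headtop 98
headtop 161
slot in w8 [263.12480154 203.6840673 ] key headtop near end [262.17793258 231.30208476] [264.98162812 286.71008899]
```

View pics/s8c.png

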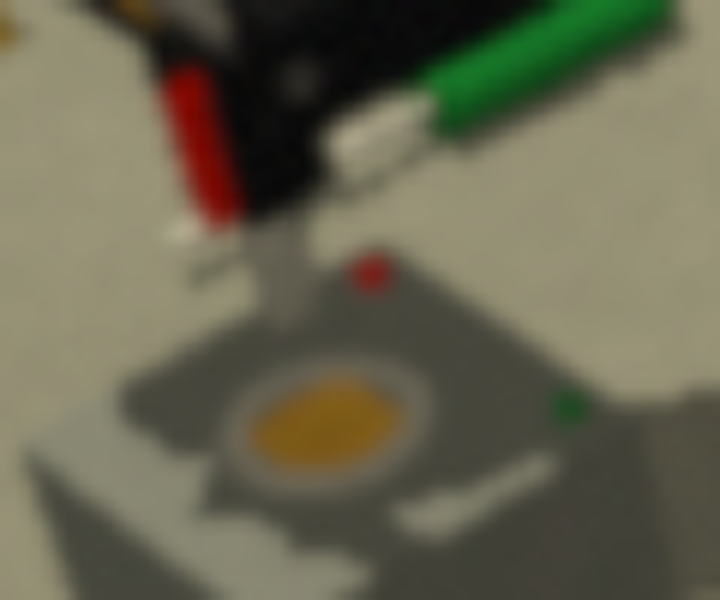

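View pics/w8c.png

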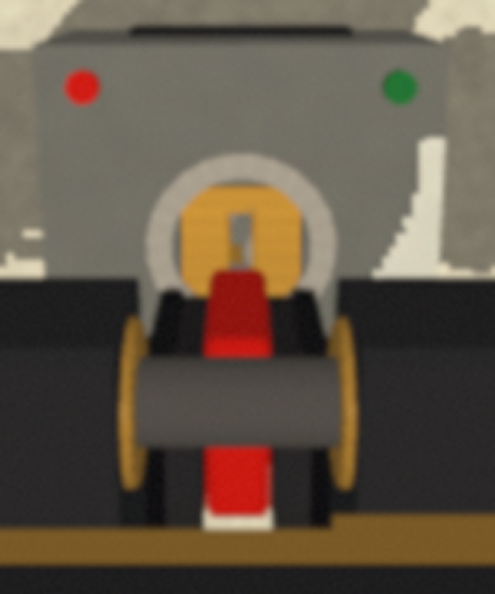

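```bash
python3 - <<'E'
from h import *
print('slot pred scene',proj('s8',[609.2,-300.2,60]),proj('s8',[609.2,-299.2,60]),proj('s8',[610.2,-300.2,60]))
for f in('s8','s4'):
    im=load(f)[0]; hsv=cv2.cvtColor(im,cv2.COLOR_BGR2HSV); m=((hsv[...,0]>10)&(hsv[...,0]<28)&(hsv[...,1]>140)).astype(np.uint8); m[:165]=0;m[185:]=0;m[:,:135]=0;m[:,160:]=0
    x=np.argwhere(m); print(f,x.min(0),x.max(0),x.mean(0)[::-1])
# wrist: predicted TCP-plane centre
for f,t,R in(('w8',[608.6,-300.45,128.1],.0487),):
    for z in (150,161): print(proj(f,[t[0],t[1],z]))
E
```

```text
slot pred scene [147.23124092 175.36744816] [147.4623906  175.51362517] [146.93842951 175.55131774]
s8 [172 141] [178 152] [146.75 175.1 ]
s4 [172 141] [178 152] [146.67213115 175.08196721]
[263.39119943 250.02830067]
[263.51480379 259.72379041]
```

Emit:
step_arm(
  steps=[
    [0.0,[0.0005,0.001,-0.01],0],
    [0.0,[0,0,-0.01],0],
    [0.0,[0,0,-0.006],0],
    [0.0,[0,0,-0.003],0],
    [0.0,[0,0,-0.002],0],
    [0.0,[0,0,-0.002],0],
    [0.0,[0,0,-0.001],0],
    [0.0,[0,0,0],0],
  ],
)

```text
time: 20.75
position: [609.3, -299.6, 94.1]
tcp_rot: [[-0.999, 0.049, 0.0], [0.049, 0.999, 0.0], [-0.0, 0.0, -1.0]]
ft_force: [0.8, 0.4, -0.6]
width: 0.111
```

```bash
python3 - <<'E'
from h import *
s=ctrl.state(); print(s['time'],s['position'],s['width']*87,s['ft_force'],s['ft_torque'])
E
```

```text
20.75 [ 609.26031282 -299.57119342   94.12038628] 9.617153836280776 [ 0.77694698  0.36983579 -0.63728136] [-0.00140913 -0.02112604 -0.02581781]
```

Emit:
step_arm(
  steps=[
    [0.0,[0,0,-0.001],0],
    [0.0,[0,0,-0.001],0],
    [0.0,[0,0,-0.001],0],
    [0.0,[0,0,-0.001],0],
    [0.0,[0,0,-0.001],0],
    [0.0,[0,0,0],0],
    [0.0,[0,0,0],0],
    [0.0,[0,0,0],0],
  ],
)

```text
time: 21.55
position: [609.1, -299.9, 89.1]
tcp_rot: [[-0.999, 0.049, 0.0], [0.049, 0.999, -0.0], [-0.0, -0.0, -1.0]]
ft_force: [-0.3, -0.7, -0.3]
width: 0.114
```

```bash
cat > st.py <<'E'
from bench import ctrl
import numpy as np
s=ctrl.state(); R=s['tcp_rot']; print(round(s['time'],2),s['position'].round(2),'phi',round(float(np.arctan2(R[1,1],R[0,1])),3),'w',round(s['width']*87,2),'F',s['ft_force'].round(1),'T',s['ft_torque'].round(2))
E
python3 st.py
```

```text
21.55 [ 609.13 -299.92   89.07] phi 1.522 w 9.9 F [-0.3 -0.7 -0.3] T [-0.31  0.01 -0.02]
```

Emit:
step_arm(
  steps=[
    [0.0,[0,0,-0.001],0.03],
    [0.0,[0,0,-0.001],-0.03],
    [0.0,[0,0,-0.001],-0.03],
    [0.0,[0,0,-0.001],0.03],
    [0.0,[0,0,-0.001],0.03],
    [0.0,[0,0,-0.001],-0.03],
    [0.0,[0,0,0],0],
    [0.0,[0,0,0],0],
  ],
)

```text
time: 22.35
position: [609.0, -300.2, 83.0]
tcp_rot: [[-0.999, 0.049, -0.0], [0.049, 0.999, -0.001], [-0.0, -0.001, -1.0]]
ft_force: [-0.5, -5.2, 0.4]
width: 0.11
```

```bash
python3 st.py
```

```text
22.35 [ 609.05 -300.19   82.98] phi 1.522 w 9.61 F [-0.5 -5.2  0.4] T [-1.09  0.09 -0.03]
```

Emit:
step_arm(
  steps=[
    [0.0,[0,-0.0007,0],0],
    [0.0,[0,0,-0.001],0.03],
    [0.0,[0,0,-0.001],-0.03],
    [0.0,[0,0,-0.001],-0.03],
    [0.0,[0,0,-0.001],0.03],
    [0.0,[0,0,-0.001],0],
    [0.0,[0,0,0],0],
    [0.0,[0,0,0],0],
  ],
)

```text
time: 23.15
position: [609.7, -300.5, 80.5]
tcp_rot: [[-0.999, 0.048, 0.002], [0.048, 0.999, 0.0], [-0.002, 0.0, -1.0]]
ft_force: [-3.2, -1.9, 11.9]
width: 0.109
```

```bash
python3 st.py
```

```text
23.15 [ 609.7  -300.47   80.47] phi 1.523 w 9.5 F [-3.2 -1.9 11.9] T [-0.43  0.87 -0.07]
```

Emit:
step_arm(
  steps=[
    [0.0,[-0.0005,-0.0002,-0.001],0],
    [0.0,[0,0,-0.001],0.04],
    [0.0,[0,0,0],-0.04],
    [0.0,[0,0,0],-0.04],
    [0.0,[0,0,0],0.04],
    [0.0,[0,0,0],0.04],
    [0.0,[0,0,0],-0.04],
    [0.0,[0,0,0],0],
  ],
)

```text
time: 23.95
position: [609.6, -300.2, 77.6]
tcp_rot: [[-0.999, 0.049, 0.002], [0.049, 0.999, 0.001], [-0.002, 0.001, -1.0]]
ft_force: [-0.6, -2.3, 7.2]
width: 0.11
```

```bash
python3 st.py
```

```text
23.95 [ 609.64 -300.22   77.6 ] phi 1.522 w 9.56 F [-0.6 -2.3  7.2] T [-0.38  0.32 -0.1 ]
```

Advancing (about 20.6 mm deep). Home is at a TCP height near 73.2 mm.

Emit:
step_arm(
  steps=[
    [0.0,[-0.0003,-0.0002,-0.001],0],
    [0.0,[0,0,-0.001],0.04],
    [0.0,[0,0,-0.001],-0.04],
    [0.0,[0,0,0],-0.04],
    [0.0,[0,0,0],0.04],
    [0.0,[0,0,0],0.04],
    [0.0,[0,0,0],-0.04],
    [0.0,[0,0,0],0],
  ],
)

```text
time: 24.75
position: [609.0, -299.8, 73.8]
tcp_rot: [[-0.999, 0.048, 0.001], [0.048, 0.999, 0.001], [-0.001, 0.001, -1.0]]
ft_force: [-2.3, -2.3, 6.3]
width: 0.112
```

```bash
python3 st.py
```

```text
24.75 [ 609.02 -299.83   73.84] phi 1.523 w 9.78 F [-2.3 -2.3  6.3] T [-0.18  0.39 -0.15]
```

Emit:
step_arm(
  steps=[
    [0.0,[-0.0003,-0.0003,-0.001],0.03],
    [0.0,[0,0,-0.001],-0.03],
    [0.0,[0,0,0],-0.03],
    [0.0,[0,0,0],0.03],
    [0.0,[0,0,0],0],
    [0.0,[0,0,0],0],
    [0.0,[0,0,0],0],
    [0.0,[0,0,0],0],
  ],
)

```text
time: 25.55
position: [609.6, -300.0, 73.2]
tcp_rot: [[-0.999, 0.047, 0.003], [0.047, 0.999, 0.001], [-0.003, 0.002, -1.0]]
ft_force: [-1.1, 0.1, 10.8]
width: 0.11
```

```bash
python3 st.py; python3 - <<'E'
from h import *
shot('scene','s9'); shot('wrist','w9'); shot('side','d9')
a=load('s9')[0][130:220,110:200]; b=load('d9')[0][225:315,255:345]
cv2.imwrite('pics/k9.png',np.hstack([cv2.resize(x,None,fx=4.4,fy=4.4,interpolation=cv2.INTER_CUBIC) for x in(a,b)]))
E
python3 st.py
```

```text
25.55 [ 609.56 -299.99   73.2 ] phi 1.524 w 9.54 F [-1.1  0.1 10.8] T [ 0.12  0.38 -0.17]
25.7 [ 609.55 -299.92   73.19] phi 1.524 w 9.59 F [-1.5 -0.8 10.7] T [ 0.06  0.33 -0.14]
```

View pics/k9.png

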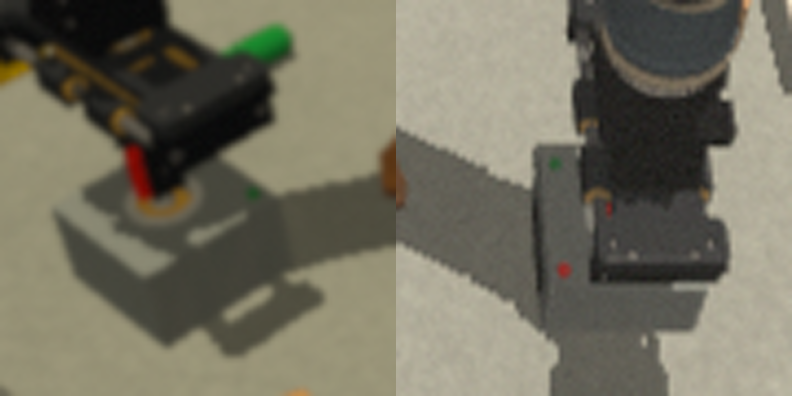

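Emit:
step_arm(
  steps=[
    [0.0,[-0.0003,0,-0.001],0.03],
    [0.0,[0,0,-0.001],-0.03],
    [0.0,[0,0,0],-0.03],
    [0.0,[0,0,0],0.03],
    [0.0,[0,0,0],0.03],
    [0.0,[0,0,0],-0.03],
    [0.0,[0,0,0],0],
    [0.0,[0,0,0],0],
  ],
)

```text
time: 26.5
position: [609.6, -300.0, 73.0]
tcp_rot: [[-0.999, 0.047, 0.004], [0.047, 0.999, 0.002], [-0.004, 0.002, -1.0]]
ft_force: [-4.6, 1.5, 20.7]
width: 0.112
```

```bash
python3 st.py
```

```text
26.5 [ 609.64 -300.     73.03] phi 1.524 w 9.75 F [-4.6  1.5 20.7] T [ 0.52  1.   -0.04]
```

Emit:
step_arm(
  steps=[
    [0.0,[0,0,0.0015],0],
    [0.0,[0.0003,0,0.001],-0.06],
    [0.0,[0,0,0],-0.09],
    [0.0,[0,0,0],-0.09],
    [0.0,[0,0,0],-0.09],
    [0.0,[0,0,0],-0.09],
    [0.0,[0,0,0],-0.09],
    [0.0,[0,0,0],-0.09],
  ],
  force=55,
)

```text
time: 27.3
position: [609.5, -299.7, 73.2]
tcp_rot: [[-0.796, 0.605, 0.002], [0.605, 0.796, 0.002], [-0.001, 0.003, -1.0]]
ft_force: [-1.6, 0.1, 9.6]
width: 0.114
```

```bash
python3 st.py
```

```text
27.3 [ 609.52 -299.71   73.15] phi 0.921 w 9.95 F [-1.6  0.1  9.6] T [-0.04  0.28  0.02]
```

Emit:
step_arm(
  steps=[
    [0.0,[0,0,0],-0.09],
    [0.0,[0,0,0],-0.09],
    [0.0,[0,0,0],-0.09],
    [0.0,[0,0,0],-0.09],
    [0.0,[0,0,0],-0.09],
    [0.0,[0,0,0],-0.09],
    [0.0,[0,0,0],-0.09],
    [0.0,[0,0,0],0],
  ],
)

```text
time: 28.1
position: [609.5, -299.8, 73.2]
tcp_rot: [[-0.289, 0.957, 0.002], [0.957, 0.289, 0.001], [0.001, 0.003, -1.0]]
ft_force: [-1.5, 1.0, 12.0]
width: 0.111
```

```bash
python3 st.py
```

```text
28.1 [ 609.53 -299.83   73.16] phi 0.294 w 9.67 F [-1.5  1.  12. ] T [-0.03  0.38  0.03]
```

Emit:
step_arm(
  steps=[
    [0.0,[0,0,0],-0.08],
    [0.0,[0,0,0],-0.08],
    [0.0,[0,0,0],-0.08],
    [0.0,[0,0,0],-0.08],
    [0.0,[0,0,0],-0.06],
    [0.0,[0,0,0],-0.06],
    [0.0,[0,0,0],-0.04],
    [0.0,[0,0,0],0],
  ],
)

```text
time: 28.9
position: [609.5, -299.8, 73.2]
tcp_rot: [[0.184, 0.983, 0.002], [0.983, -0.184, 0.002], [0.002, 0.002, -1.0]]
ft_force: [-1.7, 0.2, 12.0]
width: 0.109
```

```bash
python3 st.py; python3 - <<'E'
from h import *
shot('scene','s10'); shot('wrist','w10'); shot('side','d10')
a=load('s10')[0][130:220,110:200]; b=load('d10')[0][225:315,255:345]
cv2.imwrite('pics/k10.png',np.hstack([cv2.resize(x,None,fx=4.4,fy=4.4,interpolation=cv2.INTER_CUBIC) for x in(a,b)]))
crop('w10',190,150,340,310,'w10c',4)
E
python3 st.py
```

```text
28.9 [ 609.51 -299.84   73.19] phi -0.185 w 9.53 F [-1.7  0.2 12. ] T [0.03 0.49 0.12]
29.05 [ 609.47 -299.89   73.19] phi -0.185 w 9.47 F [-1.3  0.7 12.3] T [0.   0.41 0.08]
```

View pics/k10.png

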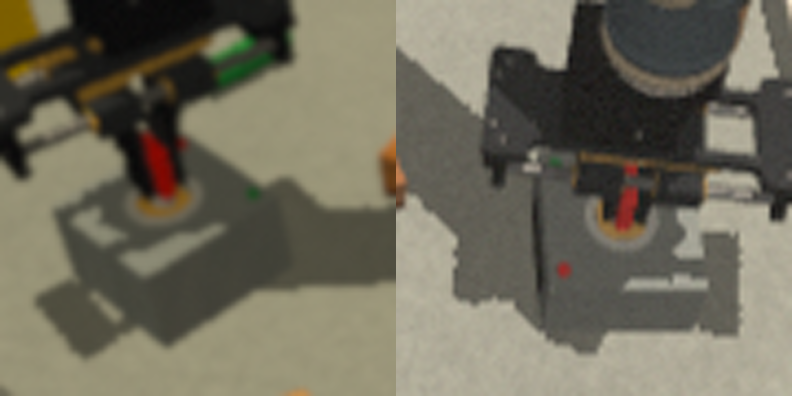

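View pics/w10c.png

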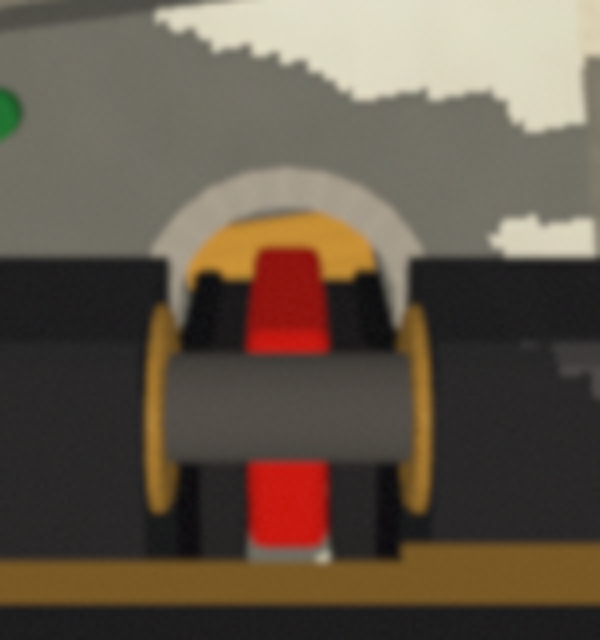

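Emit:
step_arm(
  steps=[
    [0.0,[0,0,0],-0.02],
    [0.0,[0,0,0],-0.02],
    [0.0,[0,0,0],0],
    [0.0,[0,0,0],0],
    [0.0,[0,0,0],0],
    [0.0,[0,0,0],0],
    [0.0,[0,0,0],0],
    [0.0,[0,0,0],0],
  ],
)

```text
time: 29.85
position: [609.5, -299.9, 73.2]
tcp_rot: [[0.223, 0.975, 0.003], [0.975, -0.223, 0.002], [0.002, 0.002, -1.0]]
ft_force: [-1.9, 0.9, 10.8]
width: 0.111
```

```bash
python3 st.py; python3 - <<'E'
from h import *
shot('wrist','w11');shot('scene','s11')
crop('w11',215,180,315,230,'w11c',7.5)
a=load('s11')[0]; cv2.imwrite('pics/s11b.png',cv2.resize(a,None,fx=1.5,fy=1.5))
E
python3 st.py
```

```text
29.85 [ 609.48 -299.87   73.18] phi -0.225 w 9.64 F [-1.9  0.9 10.8] T [0.02 0.44 0.16]
29.95 [ 609.48 -299.87   73.18] phi -0.225 w 9.64 F [-1.8  0.7 11.4] T [0.03 0.44 0.12]
```

View pics/w11c.png

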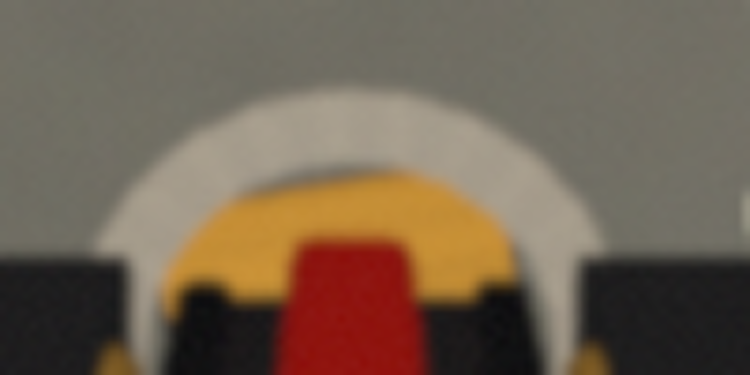

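View pics/s11b.png

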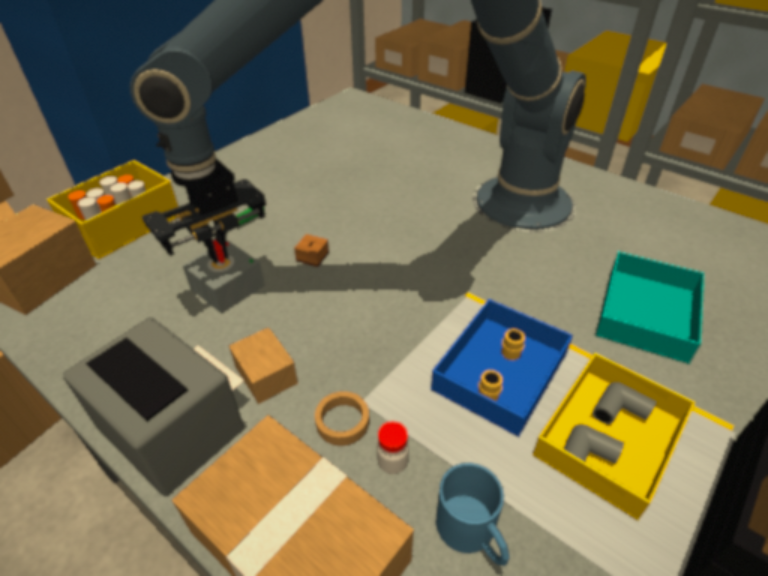

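```bash
python3 - <<'E'
from h import *
a=ray('w11',215+245/7.5,180+190/7.5,60);b=ray('w11',215+400/7.5,180+171/7.5,60)
d=np.arctan2(b[1]-a[1],b[0]-a[0]); print(d,'plug ~',(np.pi/2-.049)-d)
E
```

```text
-0.0978389472698642 plug ~ 1.6196352740647608
```

The flat on the cylinder reads about 1.6 rad, which is the stop. The push is steady at 11 N and the key is still gripped. I'm handing the job in.

```bash
python3 -c "
from bench import ctrl
print(ctrl.finish_job())"; python3 st.py
```

```text
the job is handed in; nothing more can be done
None
the job is handed in; nothing more can be done
```

The job is handed in at about 30 s of the 72 s allowed. The stray elbow is in the yellow bin, and the stray coupling is in the blue bin. The key is fully home in the cylinder and held turned a full quarter turn clockwise.

**Last checks**
- **Sorting:** the final scene picture shows both fittings lying clear of the samples in the free halves of their bins. The tape, carton, jar, mug and turquoise bin look undisturbed. The screwdriver was mostly hidden behind the gripper.
- **Key home:** the tool stopped at 73.2 mm, the height worked out for fully home. It moved only 0.2 mm when the push went from 11 N to 21 N. The hold pushed down with about 11 N.
- **Turn:** the tool was turned 1.75 rad. The cylinder's flat in the wrist picture puts the cylinder at about 1.62 rad, which matches the 1.6 stop within reading error. The moment on the tool was about 0.12–0.16 N m.
- **Grip:** the fingers read 9.6 mm open on the 10 mm head, gripping with 55 N.

**Disagreements:** a roughly 1 mm sideways correction I took from the wrist camera proved too large. A 5 N side force showed up during the push, and I eased it by shifting back 0.7 mm. The finish call returned no verdict.

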